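# Fit the battery modules in the power unit

## Task

Switch the isolator lever off (over to its far stop, away from the case), then lift the cover off the power unit's case and lay it flat on the rubber mat. Put every battery module into the case, one to a bay: the opening is shorter than a module, so tilt it to pass its contact end in under the bridge, then right it so that it lies flat on the case floor. Finally lower the cover level over both guide pins until it is fully home, only then switch the lever fully on again, and leave the other things on the bench where they are.

Things in the scene. Friction and masses are not known exactly. Their poses are not given: they have to be found in the camera images.
- case: fixed open-topped grey metal case, 188 x 200 mm (x, y), rim 66 mm up. Origin: centre of its underside on the table; x roughly away from the robot, z up. Floor 3 mm thick. Inside: x -90 to +70 mm, y -96 to +96 mm. Two ribs on the floor (4 mm thick, tops 13 mm up) at y = -32 and +32 mm divide three bays. Brass contacts on the near wall. Far wall carries an outward flange at rim height to x = +94 mm
- bridge_edge (a point): middle of the far edge of the case's fixed 4 mm bridge, at its underside, 62 mm above the table. The bridge roofs the near part of the inside (case x -94 to -50 mm, full width), so the opening from above runs only from here to the far wall: 120 mm long; axes as the case
- pin_near (a point): top of the upright guide pin on the bridge (case x = -82 mm, y = 0): 10 mm in diameter, top 24 mm above the rim (90 mm above the table), its top 8 mm tapered to 4 mm; axes as the case
- pin_far (a point): top of the like guide pin on the far flange (case x = +82 mm, y = 0)
- mat: flat dark rubber mat fixed to the table at one side of the case, 220 x 230 mm (its x, y), 2 mm thick; origin at the centre of its underside
- cover_mid (a point): loose grey cover, plate 188 x 200 x 5 mm (x, y, z), 0.35 kg, seated on the case over both pins at the start; fits either way round. Two 13.5 mm holes at x = -82 and +82 mm, y = 0. Central black handle on top: bar 70 mm long (x), 14 mm thick (y), 21 to 41 mm above the plate's underside. This point: on the plate's centre axis, 20 mm above its underside; z up
- isolator (a joint): toggle lever of the isolator box beside the case, rad: 0 = off, leaning away from the case; 1.0 = on, leaning towards the case (the ends of its swing). It is stiff enough to stay where left and is pushed over with under 5 N
- isolator_tip (a point): centre of the lever's 26 mm black ball, 80 mm from the lever's pivot; the pivot is fixed 22 mm above the table on a 70 x 50 x 25 mm box. Mid-swing the lever is upright (ball 102 mm up); at either end it leans 0.5 rad, ball 92 mm up and 38 mm to the side of the pivot. x points along the swing towards on, y across it, turning with the lever
- bay0 (a point): point on the case floor at the centre of bay 0 (each bay 160 mm long in the case's x, about 60 mm wide between ribs or walls); axes as the case
- bay1 (a point): point on the case floor at the centre of bay 1 (each bay 160 mm long in the case's x, about 60 mm wide between ribs or walls); axes as the case
- bay2 (a point): point on the case floor at the centre of bay 2 (each bay 160 mm long in the case's x, about 60 mm wide between ribs or walls); axes as the case
- module0_mid (a point): battery module, None if absent: aluminium block 145 x 40 x 30 mm (x, y, z), about 0.4 kg. Black handle on top: bar 44 mm long (x), 14 mm thick (y), 44 to 61 mm above the underside, centred 14.5 mm to +x of the block's centre. Contact end (black cap, brass strips) at -x, plain end at +x. This point: on the block's centre axis, 32 mm above its underside; z up
- module0_end (a point): centre of the contact-end face of module 0: 72.5 mm to -x of the block's centre, 15 mm above its underside. None if absent
- module1_mid (a point): battery module, None if absent: aluminium block 145 x 40 x 30 mm (x, y, z), about 0.4 kg. Black handle on top: bar 44 mm long (x), 14 mm thick (y), 44 to 61 mm above the underside, centred 14.5 mm to +x of the block's centre. Contact end (black cap, brass strips) at -x, plain end at +x. This point: on the block's centre axis, 32 mm above its underside; z up
- module1_end (a point): centre of the contact-end face of module 1: 72.5 mm to -x of the block's centre, 15 mm above its underside. None if absent
- module2_mid (a point): battery module, None if absent: aluminium block 145 x 40 x 30 mm (x, y, z), about 0.4 kg. Black handle on top: bar 44 mm long (x), 14 mm thick (y), 44 to 61 mm above the underside, centred 14.5 mm to +x of the block's centre. Contact end (black cap, brass strips) at -x, plain end at +x. This point: on the block's centre axis, 32 mm above its underside; z up
- module2_end (a point): centre of the contact-end face of module 2: 72.5 mm to -x of the block's centre, 15 mm above its underside. None if absent
- spool: bystander: solder spool, 60 mm across, 56 mm high; origin at its underside
- multimeter: bystander: black hand multimeter lying flat, 85 x 180 x 36 mm; origin at its underside
- screwdriver: bystander: screwdriver lying on the table
- tape: bystander: roll of tape, 90 mm across, 24 mm high; origin at its underside
- pliers: bystander: blue-handled pliers lying on the table, about 150 mm long
- mug: bystander: white mug, 76 mm across, 90 mm high; origin at its underside
There are look-alikes about, which are no part of the job. What is shaped like the part that bears isolator but blue is not meant. Leave any orange look-alike of the part that bears module1_mid alone.

How it is judged (in metres and radians):
On the way, in this order (a step that is already met when the one before it is completed fails the run):
1. the isolator is off (value of joint isolator below 0.15 rad), for 0.2 s.
2. with the isolator off, the cover lies flat on the mat (value of joint isolator below 0.15 rad and horizontal distance between cover_mid and mat below 0.07 m and height (world z) of cover_mid below 0.03 m and angle between cover_mid's own z axis and vertical below 0.08 rad), for 0.2 s.
3. every module lies flat in a bay of the case, its contact end under the bridge (z of module0_mid in the frame of case between 0.03 and 0.04 m and angle between each of module0_mid, module1_mid, module2_mid's own z axis and vertical below 0.07 rad and x of module0_end in the frame of case between -0.095 and -0.068 m and (y of module0_mid in the frame of bay0 between -0.014 and 0.014 m or y of module0_mid in the frame of bay1 between -0.014 and 0.014 m or y of module0_mid in the frame of bay2 between -0.014 and 0.014 m) and z of module1_mid in the frame of case between 0.03 and 0.04 m and x of module1_end in the frame of case between -0.095 and -0.068 m and (y of module1_mid in the frame of bay0 between -0.014 and 0.014 m or y of module1_mid in the frame of bay1 between -0.014 and 0.014 m or y of module1_mid in the frame of bay2 between -0.014 and 0.014 m) and z of module2_mid in the frame of case between 0.03 and 0.04 m and x of module2_end in the frame of case between -0.095 and -0.068 m and (y of module2_mid in the frame of bay0 between -0.014 and 0.014 m or y of module2_mid in the frame of bay1 between -0.014 and 0.014 m or y of module2_mid in the frame of bay2 between -0.014 and 0.014 m) and value of joint isolator below 0.15 rad), for 0.2 s.
4. the cover sits fully home over both pins with the isolator still off (z of cover_mid in the frame of case between 0.083 and 0.0885 m and horizontal distance between cover_mid and case below 0.005 m and angle between cover_mid's own z axis and vertical below 0.025 rad and angle between the x axis of cover_mid and the x axis of case, either way round below 0.05 rad and value of joint isolator below 0.15 rad), for 0.2 s.
At the end, for the whole second after the job is handed in: each module lies flat (0.07 rad, 5 mm) in a bay (14 mm from its centre line), its contact end under the bridge at most 22 mm from the near wall; the cover sits level on the rim over both pins (centre 5 mm, height 3 mm, tilt 0.025 rad); isolator on (above 0.85) (z of module0_mid in the frame of case between 0.03 and 0.04 m and angle between each of module0_mid, module1_mid, module2_mid's own z axis and vertical below 0.07 rad and x of module0_end in the frame of case between -0.095 and -0.068 m and (y of module0_mid in the frame of bay0 between -0.014 and 0.014 m or y of module0_mid in the frame of bay1 between -0.014 and 0.014 m or y of module0_mid in the frame of bay2 between -0.014 and 0.014 m) and z of module1_mid in the frame of case between 0.03 and 0.04 m and x of module1_end in the frame of case between -0.095 and -0.068 m and (y of module1_mid in the frame of bay0 between -0.014 and 0.014 m or y of module1_mid in the frame of bay1 between -0.014 and 0.014 m or y of module1_mid in the frame of bay2 between -0.014 and 0.014 m) and z of module2_mid in the frame of case between 0.03 and 0.04 m and x of module2_end in the frame of case between -0.095 and -0.068 m and (y of module2_mid in the frame of bay0 between -0.014 and 0.014 m or y of module2_mid in the frame of bay1 between -0.014 and 0.014 m or y of module2_mid in the frame of bay2 between -0.014 and 0.014 m) and z of cover_mid in the frame of case between 0.083 and 0.0885 m and horizontal distance between cover_mid and case below 0.005 m and angle between cover_mid's own z axis and vertical below 0.025 rad and angle between the x axis of cover_mid and the x axis of case, either way round below 0.05 rad and value of joint isolator above 0.85 rad); the robot touches nothing.
It fails at once if a bystander on the bench is shoved aside (more than 60 mm) (distance of any of spool, multimeter, screwdriver, tape, pliers, mug from where it was at the start of the episode above 0.06 m).
Of module0, module1, module2 only 2 to 3 are there at a start; the rules pass over those that are not, and their reading is None.
At some moment in a run one of module0, module1, module2 may be knocked a few centimetres aside while the robot is not near it.
It also fails if it takes over 208 s, if anything falls off the work surface, if the arm or the gripper's body presses on something with over 40 N, if the wrist force passes 120 N, or if a joint passes its speed limit or range.

## Robot

A 6-joint arm with a two-finger parallel gripper is mounted at the origin on the work surface. World frame = base frame: x ahead of the robot, y to its left, z up, the work surface at z = 0. Lengths are in mm, angles in rad, forces in N, time in s.
With the tool pointing down it reaches from about 275 to 750 mm from the base axis. Payload 10.2 kg.
Tool frame: the origin (TCP) lies between the finger pads; the fingertips stand 17 mm ahead of it and the grasp point (between the pads) lies 2 mm behind it (tips_ahead is the distance from the TCP to the fingertips, in mm); z points along the fingers, y is the line along which they close (so a half turn about z gives the same grasp; the last joint's range is limited). The gripper opens to 85 mm and grips with 20 to 120 N. Pads are 22 mm wide; open, the fingers measure 114 mm over their backs; the gripper's body (76 mm by 85 mm) begins 54 mm behind the grasp point. The pads swing forward as they close: fully open they stand 13 mm farther back than shut.
Start: joints at [0.969, 0.313, 1.498, -0, 1.331, -0.223], TCP at [194.161, 487.784, 248.294] pointing down, gripper open.
Joint ranges: [-2.94, 2.94], [-0.97, 2.17], [0.19, 2.56], [-1.23, 4.37], [0.02, 3.11], [-2.88, 2.88]. Speed limits (rad/s): [2.39, 2.39, 3.01, 3.14, 3.14, 3.14].

## Interface

Orientations are given as a unit quaternion [w, x, y, z].
In Python, from rig import sense, capture, finish_job, boxes_of, tips_ahead gives the robot as it stands.
- The arm moves only by the tool drive_tool, never from a script. Its argument "commands" is text: rows parted by semicolons, each of 7 numbers parted by spaces: the shift along the world's x, y, z in units of 0.1 m (1.0 is 0.1 m), then the turn, a rotation vector about the world's x, y, z in units of pi/4 rad (1.0 is pi/4 rad), then the opening in per cent of the stroke, from 0 (shut) to 100 (fully open). A call has 1 to 20 rows; each row shifts and turns the commanded pose from where the row before left it; what a row does not reach is not made up. A row lasts 1/12 s, in which the tool goes at most 41.7 mm and 7.16 degrees, less where a joint would pass 70% of its speed; a pose out of reach is approached as far as the arm can. A call with a number of a shift or a turn outside -1 to 1 is refused whole. A call with a gripper value outside its range is refused whole. The fingers move at their own pace and stop on an object; "force" is the grip in N (left out, the last holds). Time passes only in rows, so rows that do not move let the fingers close. It gives the time, the measured TCP pose, the force, the opening and the grip force at its end, in the units of the state.
- sense(): the state, without advancing time (a new reading comes with each control period).
- capture(name): name is "side" or "top" or "wrist"; returns a dict with "pixels" (384x512x3 uint8, blue, green, red), "fov_y" (degrees; the focal length in pixels is half the picture's height over the tangent of half this angle, whatever the lens; pixels are square), "cx", "cy" (the principal point, pixels), "position" and "attitude" of the camera in the world; the wrist camera has in their place "tool_from_camera" (4x4, takes a point from camera to tool coordinates, whose origin is the TCP and whose axes are the flange's). Camera axes: x right, y down, z forward; pixel columns grow to the right and rows downward; lengths in mm; the calibration is good to about 2 mm. A picture is of the moment at which its call begins: read the wrist's pose just before it. There is no depth.
- finish_job(): hands the job in; it is judged then, once.
Trained networks look in a picture, given as the dict that the camera call returned (one of the last four; its "shot" number tells which), for a name from the list of things; names that differ only in an ending like _2 or _b are one class to them, and where a whole thing is asked for, a point or a joint stands for the part that bears it (a point fixed in the world has none). Each returns a list of dicts, best first, with "confidence" (0 to 1); they miss things now and then, are a little off and sometimes report something else, mostly with a low value. They report only what shows in the picture. A call takes as long as a camera call. They do not tell look-alikes from the thing itself.
- boxes_of(picture, name): "position" ([column, row] in pixels, amid what is visible of it).
The state is a dict: "time_s": time; "joints": joint angles; "dq": joint speeds; "tau": joint torques, N m; "eef_pos": TCP position; "ee_rot": TCP orientation; "force": force on the tool from outside, world axes, zero at the start; "wrist_torque": the same for the moment, N m; "grip_width": opening from 0.0 (shut) to 1.0 (fully open); "grip_force": force on a finger pad.
Only numpy, scipy, OpenCV 4.12 (cv2) and the standard library are available. Lean on these libraries where they do the work, as an engineer would, in place of code of your own. Each camera call takes 0.05 s, during which the arm holds its last target. There are 200 camera calls.

## Working session

There is one attempt and no reset: what is moved stays moved. The work goes in short steps, Python scripts to look and compute and a tool call to move; the robot and the scene stay as the last step left them, time stands still between calls to the robot, and variables do not carry over. Pictures are saved under pics/ and viewed, at most 14 in all, crops included, and the job is handed in when it is done.

Besides the shell and the picture viewer there is one more tool, called after ">>>" in YAML: its name, and indented under it one key for each argument. drive_tool: Moves the arm, as the interface text tells. Shifts and turns lie within -1 to 1; 1 stands for 0.1 m of shift or pi/4 rad of turn. Its arguments: {"type":"object","properties":{"commands":{"type":"string"},"force":{"type":"number"}},"required":["commands"]}

```bash
ls; mkdir -p pics
cat > h.py <<'E'
import numpy as np, cv2
from scipy.spatial.transform import Rotation as R
from rig import *
def q2R(q): return R.from_quat([q[1],q[2],q[3],q[0]]).as_matrix()
def cam(p,s=None):
    f=192/np.tan(np.radians(p['fov_y'])/2)
    if 'tool_from_camera' in p:
        T=np.eye(4); T[:3,:3]=q2R(s['ee_rot']); T[:3,3]=s['eef_pos']; T=T@np.array(p['tool_from_camera'])
        return f,T[:3,:3],T[:3,3]
    a=np.array(p['attitude'])
    return f,(q2R(a) if a.size==4 else a.reshape(3,3)),np.array(p['position'])
def ray(p,uv,z,s=None):
    f,M,o=cam(p,s); d=M@np.array([(uv[0]-p['cx'])/f,(uv[1]-p['cy'])/f,1]); return o+d*(z-o[2])/d[2]
def proj(p,X,s=None):
    f,M,o=cam(p,s); c=M.T@(np.array(X)-o); return np.array([p['cx']+f*c[0]/c[2],p['cy']+f*c[1]/c[2]])
def shot(n):
    s=sense(); return capture(n),s
E
python3 - <<'E'
from h import *
hz=dict(case=66,mat=2,cover_mid=20,isolator_tip=92,module0_mid=32,module0_end=15,pin_near=90,spool=56,multimeter=36,screwdriver=10,tape=24,pliers=8,mug=90)
for n in ['side','top']:
    p,s=shot(n); cv2.imwrite(f'pics/{n}0.png',cv2.resize(p['pixels'],(800,600)))
    print(n,p['fov_y'],p['cx'],p['cy'],p['position'],np.round(p['attitude'],3).tolist())
    for k in hz:
        print(k,[(np.round(b['position']).tolist(),round(b['confidence'],2),np.round(ray(p,b['position'],hz[k])[:2]).tolist()) for b in boxes_of(p,k)[:6]])
E
```

```text
pics
side 56.09172876992794 255.0935633019416 190.7374117338014 [483.92529205 758.78364149 798.54154138] [0.028, -0.042, 0.912, -0.406]
case [([264.0, 250.0], 0.94, [532.0, 173.0]), ([180.0, 237.0], 0.17, [760.0, 148.0])]
mat [([251.0, 324.0], 0.83, [548.0, 344.0])]
cover_mid [([262.0, 218.0], 0.6, [549.0, 19.0])]
isolator_tip [([243.0, 154.0], 0.66, [631.0, -201.0]), ([174.0, 167.0], 0.43, [842.0, -115.0])]
module0_mid [([273.0, 138.0], 0.4, [545.0, -393.0])]
module0_end []
pin_near [([262.0, 250.0], 0.92, [535.0, 195.0])]
spool [([199.0, 199.0], 0.8, [742.0, -12.0])]
multimeter [([184.0, 239.0], 0.75, [757.0, 130.0]), ([274.0, 135.0], 0.7, [539.0, -410.0]), ([264.0, 248.0], 0.49, [533.0, 143.0])]
screwdriver [([318.0, 272.0], 0.93, [390.0, 190.0]), ([265.0, 248.0], 0.39, [532.0, 122.0])]
tape []
pliers [([320.0, 180.0], 0.73, [372.0, -187.0])]
mug [([167.0, 296.0], 0.65, [734.0, 342.0]), ([322.0, 180.0], 0.3, [375.0, -92.0]), ([272.0, 137.0], 0.24, [541.0, -309.0])]
top 50.95275576999539 251.99668958713534 186.72607756983766 [ 415.10840292  -52.79810001 1147.49425865] [-0.058, 0.713, -0.698, 0.043]
case [([315.0, 270.0], 0.25, [354.0, -199.0])]
mat [([127.0, 195.0], 0.68, [548.0, 331.0]), ([224.0, 171.0], 0.65, [625.0, 54.0])]
cover_mid [([224.0, 196.0], 0.82, [549.0, 51.0])]
isolator_tip [([295.0, 83.0], 0.59, [856.0, -141.0]), ([325.0, 168.0], 0.51, [620.0, -223.0])]
module0_mid []
module0_end []
pin_near [([226.0, 168.0], 0.66, [617.0, 42.0])]
spool [([261.0, 128.0], 0.72, [740.0, -51.0])]
multimeter [([206.0, 120.0], 0.73, [766.0, 109.0])]
screwdriver [([172.0, 252.0], 0.58, [389.0, 192.0])]
tape [([358.0, 130.0], 0.56, [746.0, -327.0])]
pliers [([314.0, 265.0], 0.58, [364.0, -204.0])]
mug [([134.0, 128.0], 0.56, [722.0, 296.0]), ([390.0, 204.0], 0.17, [530.0, -392.0])]
```

View pics/top0.png

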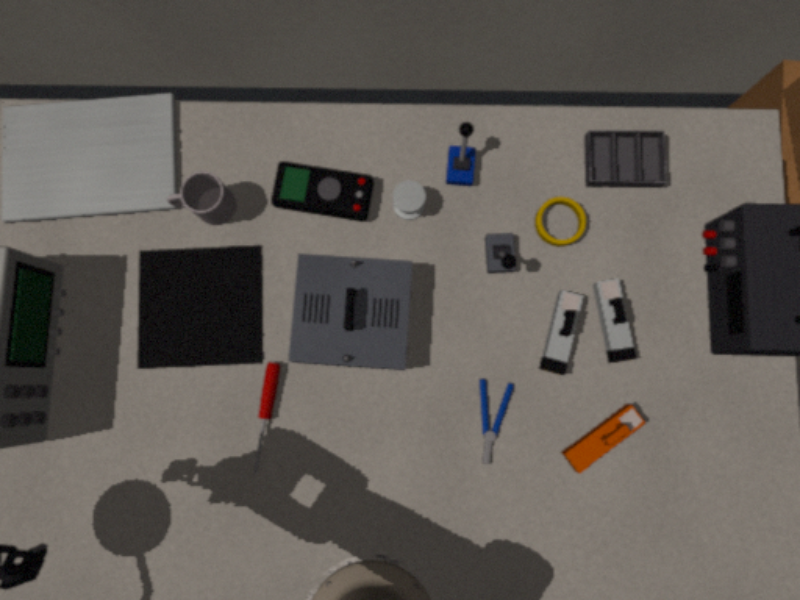

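View pics/side0.png

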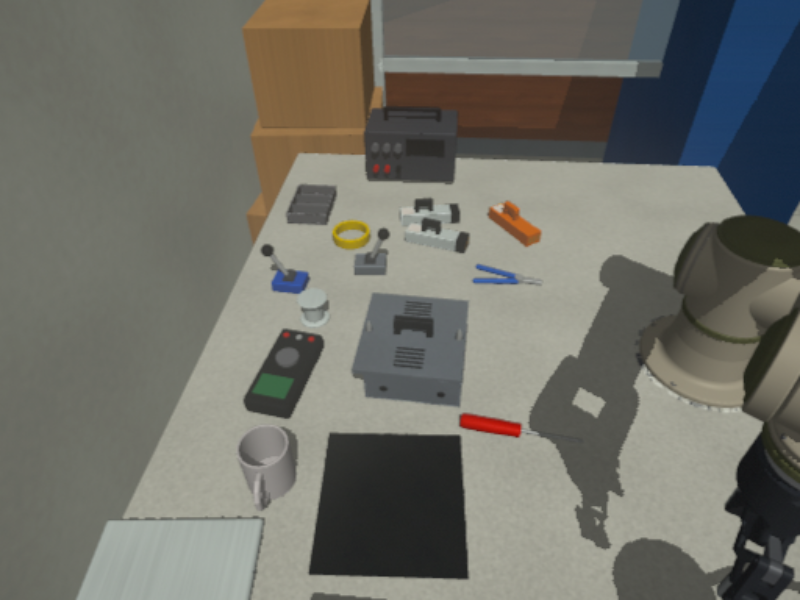

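Candidates, 800x600 top view:
- **Isolators:** grey at (502,252) and blue at (460,150). Grey fits, because blue is ruled out.
- **Modules:** white at (563,332) and (615,320), orange at (605,437). The white ones are meant, so two modules are present. Orange is the look-alike.

The case with its cover is at (352,312), and the mat is at (200,307).

Run:
```python
from h import *
p,s=shot('top'); q,_=shot('side')
c=p['pixels'][140:310,290:430]; cv2.imwrite('pics/crop1.png',cv2.resize(c,None,fx=3.5,fy=3.5,interpolation=cv2.INTER_CUBIC))
c=q['pixels'][110:260,210:330]; cv2.imwrite('pics/crop2.png',cv2.resize(c,None,fx=4,fy=4,interpolation=cv2.INTER_CUBIC))
def tri(a,b):
    f,M,o=cam(p); d1=M@np.array([(a[0]-p['cx'])/f,(a[1]-p['cy'])/f,1]); f,M,o2=cam(q); d2=M@np.array([(b[0]-q['cx'])/f,(b[1]-q['cy'])/f,1])
    t=np.linalg.lstsq(np.c_[d1,-d2],o2-o,rcond=None) if 0 else None
    o1=cam(p)[2]; t=np.linalg.lstsq(np.c_[d1,-d2],o2-o1,rcond=None)[0]; return o1+t[0]*d1,o2+t[1]*d2
k=1.5625
print('ball',tri((508/k,261/k),(383/k,234/k)))
print('box top ctr',ray(p,(502/k,252/k),22),[ray(p,(u/k,v/k),25)[:2].round() for u,v in ((486,235),(516,235),(518,272),(488,273))])
print('pins',ray(p,(356/k,263/k),90),ray(p,(348/k,357/k),90))
print(s['ee_rot'],q2R(s['ee_rot']).round(3).tolist(),s['eef_pos'],s['joints'],tips_ahead)
```

```text
ball (array([ 623.50317592, -222.61273134,   92.66825409]), array([ 627.27993337, -222.59511993,   93.41156705]))
box top ctr [ 653.89650147 -223.16993093   22.        ] [array([ 684., -194.]), array([ 685., -248.]), array([ 617., -251.]), array([ 614., -197.])]
pins [615.50024036  36.05693304  90.        ] [455.22459164  44.40014443  90.        ]
[ 1.45176241e-05  1.88273810e-01  9.82116578e-01 -2.95897185e-06] [[-0.929, 0.37, 0.0], [0.37, 0.929, -0.0], [-0.0, -0.0, -1.0]] [194.16722279 487.7699719  248.30758279] [ 9.68588519e-01  3.12863576e-01  1.49771391e+00 -2.98237349e-05
  1.33100894e+00 -2.23392270e-01] 17.0
```

View pics/crop1.png

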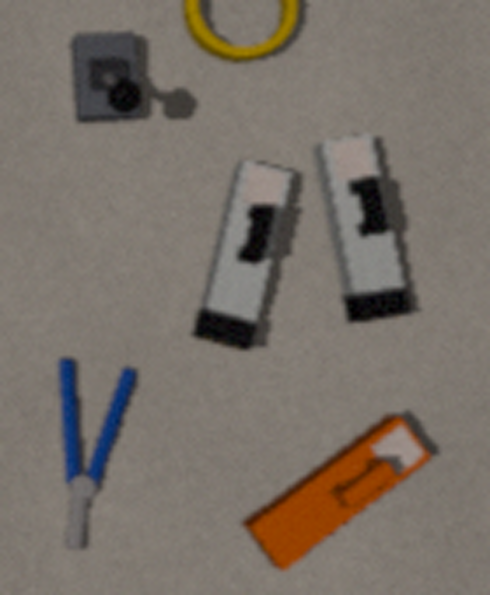

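>>> drive_tool:
  commands: ".2 -.3 .07 0 0 .0344 50;.22 -.32 .07 0 0 .0344 50;.22 -.32 .07 0 0 .0344 50;.22 -.32 .07 0 0 .0344 50;.22 -.32 .07 0 0 .0344 50;.22 -.32 .07 0 0 .0344 50;.22 -.32 .07 0 0 .0344 50;.22 -.32 .07 0 0 .0344 50;.22 -.32 .07 0 0 .0344 50;.22 -.32 .07 0 0 .0344 50;.22 -.32 .07 0 0 .0344 50;.22 -.32 .07 0 0 .0344 50;.22 -.32 .07 0 0 .0344 50;.22 -.32 .07 0 0 .0344 50;0 0 0 0 0 0 0;0 0 0 0 0 0 0"
  force: 60

```text
time_s: 2.83
eef_pos: [500.8, 40.4, 346.0]
ee_rot: [-0.0, 0.002, 1.0, 0.0]
force: [-1.2, 0.5, -0.5]
grip_width: 0.225
grip_force: 0.0
```

Run:
```python
from h import *
p,s=shot('wrist'); cv2.imwrite('pics/w1.png',p['pixels'])
print(s['eef_pos'],q2R(s['ee_rot']).round(3).tolist(),s['joints'],s['time_s']); f,M,o=cam(p,s); print(o,M.round(2).tolist(),p['fov_y'])
for k,z in dict(pin_near=90,pin_far=90,cover_mid=86,mat=2).items(): print(k,[(np.round(b['position'],1).tolist(),round(b['confidence'],2),ray(p,b['position'],z,s)[:2].round(1)) for b in boxes_of(p,k)[:3]])
```

```text
[500.7537902   40.44009592 345.96882185] [[-1.0, 0.003, -0.0], [0.003, 1.0, 0.0], [0.0, 0.0, -1.0]] [-1.53078852e-01  2.11446328e-01  1.37736992e+00  9.64909455e-05
  1.55325807e+00 -1.72043586e+00] 2.8333
[431.36592519  41.58164475 471.65853473] [[0.0, 0.96, 0.27], [1.0, -0.0, -0.0], [-0.0, 0.27, -0.96]] 60.42879689571509
pin_near [([261.9, 249.3], 0.62, array([608.3,  43.7]))]
pin_far [([266.3, 126.6], 0.72, array([456.7,  48.8])), ([266.6, 318.3], 0.67, array([709.2,  50. ]))]
cover_mid [([264.7, 182.6], 0.97, array([522.9,  47.2]))]
mat [([443.9, 182.9], 0.62, array([544. , 310.4])), ([19.1, 304.3], 0.58, array([ 745.9, -352.2]))]
```

View pics/w1.png

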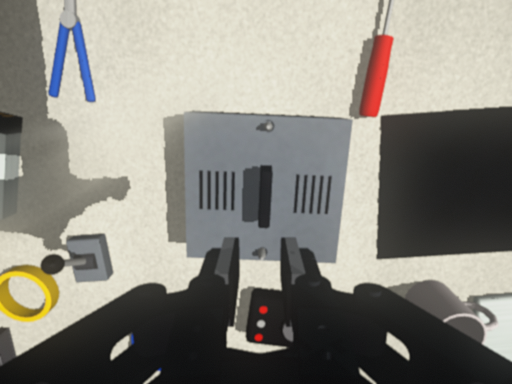

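The view shows the cover at (265,185), pins at (267,126) and (262,250), the grey isolator at (90,258) with its ball at (52,264), and the mat on the right. I'll rectify it to get the yaw and centre.

```bash
cat >> h.py <<'E'
def rect(p,s,z,x0,x1,y0,y1,k=2):
    "top-down view of plane z: row=(x1-x)*k, col=(y1-y)*k"
    W=np.float32([[x1,y1],[x1,y0],[x0,y0],[x0,y1]]); src=np.float32([proj(p,[a,b,z],s) for a,b in W])
    w,h=int((y1-y0)*k),int((x1-x0)*k); dst=np.float32([[0,0],[w,0],[w,h],[0,h]])
    return cv2.warpPerspective(p['pixels'],cv2.getPerspectiveTransform(src,dst),(w,h))
E
python3 - <<'E'
from h import *
p,s=shot('wrist')
im=rect(p,s,71,400,660,-100,460); cv2.imwrite('pics/r1.png',cv2.resize(im,None,fx=.7,fy=.7))
hsv=cv2.cvtColor(im,cv2.COLOR_BGR2HSV)
print('plate px', p['pixels'][150,220],p['pixels'][240,180],p['pixels'][50,220],p['pixels'][180,450])
b=im.astype(int); m=((b[...,0]-b[...,2]>5)&(b.max(2)>60)&(b.max(2)<170)).astype(np.uint8)*255
m=cv2.morphologyEx(m,cv2.MORPH_CLOSE,np.ones((41,41))); m=cv2.morphologyEx(m,cv2.MORPH_OPEN,np.ones((9,9)))
c=max(cv2.findContours(m,0,1)[0],key=cv2.contourArea); r=cv2.minAreaRect(c); print(r,'x,y',660-r[0][1]/2,460-r[0][0]/2)
hb=(b.max(2)<35).astype(np.uint8)*255
im2=rect(p,s,107,480,600,0,90); m2=(im2.max(2)<45).astype(np.uint8)*255
for c in cv2.findContours(m2,0,1)[0]:
    if cv2.contourArea(c)>600: r=cv2.minAreaRect(c); print('handle',r,600-r[0][1]/2,90-r[0][0]/2)
f=lambda uv,z:ray(p,uv,z,s)[:2].round(1)
print('mat corners',f((380,114),2),f((377,257),2),'plate',[f(c,71) for c in ((188,112),(351,120),(335,262),(187,258))],'iso box',[f(c,25) for c in ((67,238),(105,234),(111,276),(75,282))],'ball',f((52,264),92))
E
```

```text
plate px [131 127 122] [107 117 119] [204 221 224] [31 31 33]
((827.1040649414062, 244.22996520996094), (395.40228271484375, 371.80108642578125), 2.622401714324951) x,y 537.8850173950195 46.447967529296875
handle ((87.34078979492188, 129.92283630371094), (24.229618072509766, 144.03033447265625), 2.6630008220672607) 535.0385818481445 46.32960510253906
mat corners [444.3 209.8] [661.1 227.1] plate [array([440.4, -41.1]), array([449.2, 151.7]), array([634.7, 144.7]), array([629.3, -53.3])] iso box [array([ 620.4, -238.1]), array([ 614. , -181.7]), array([ 682.2, -181.2]), array([ 692.6, -237.3])] ball [ 627.6 -220.6]
```

View pics/r1.png

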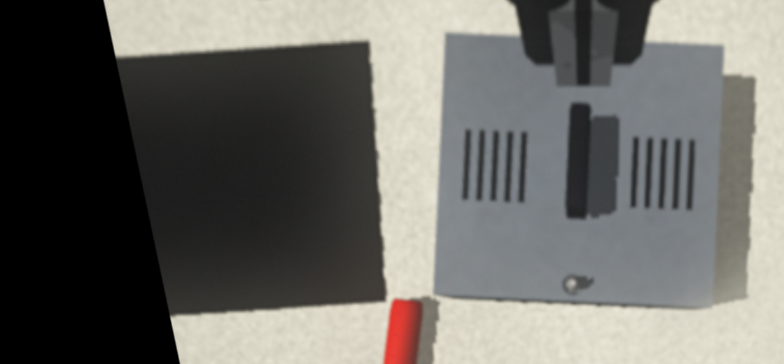

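>>> drive_tool:
  commands: ".06 -.262 -.1 0 0 0 0;.06 -.262 -.1 0 0 0 0;.06 -.262 -.1 0 0 0 0;.06 -.262 -.1 0 0 0 0;.06 -.262 -.1 0 0 0 0;.06 -.262 -.1 0 0 0 0;.06 -.262 -.1 0 0 0 0;.06 -.262 -.1 0 0 0 0;.06 -.262 -.1 0 0 0 0;.06 -.262 -.1 0 0 0 0;0 0 -.25 0 0 0 0;0 0 -.25 0 0 0 0;0 0 -.25 0 0 0 0;0 0 -.25 0 0 0 0;0 0 -.25 0 0 0 0;0 0 -.25 0 0 0 0;0 0 0 0 0 0 0"

```text
time_s: 4.55
eef_pos: [558.3, -218.3, 91.8]
ee_rot: [-0.003, -0.0, 1.0, 0.002]
force: [-0.3, 0.4, -1.1]
grip_width: -0.004
grip_force: 0.0
```

>>> drive_tool:
  commands: ".15 0 0 0 0 0 0;.15 0 0 0 0 0 0;.15 0 0 0 0 0 0;.12 0 0 0 0 0 0;.12 0 0 0 0 0 0;.1 0 0 0 0 0 0;.1 0 0 0 0 0 0;.06 0 0 0 0 0 0;0 0 0 0 0 0 0"

```text
time_s: 5.3
eef_pos: [656.2, -219.8, 97.3]
ee_rot: [0.001, -0.0, 1.0, -0.0]
force: [-0.8, 0.1, 0.6]
grip_width: 0.004
grip_force: 0.0
```

>>> drive_tool:
  commands: ".05 0 0 0 0 0 0;.05 0 0 0 0 0 0;.03 0 0 0 0 0 0;0 0 0 0 0 0 0;0 0 0 0 0 0 0"

```text
time_s: 5.72
eef_pos: [668.3, -220.3, 96.4]
ee_rot: [0.0, 0.0, 1.0, -0.0]
force: [0.4, 0.8, 0.2]
grip_width: -0.005
grip_force: 0.0
```

Run:
```python
from h import *
p,s=shot('top'); q,_=shot('side')
a=cv2.resize(p['pixels'][140:190,300:370],None,fx=6,fy=6); b=cv2.resize(q['pixels'][130:190,210:280],None,fx=6,fy=6)
b=b[:300]; cv2.imwrite('pics/l1.png',np.hstack([a,b])); print(s['force'],s['eef_pos'])
```

```text
[0.38463099 0.75079998 0.22466093] [ 668.29752992 -220.29624387   96.41295332]
```

View pics/l1.png

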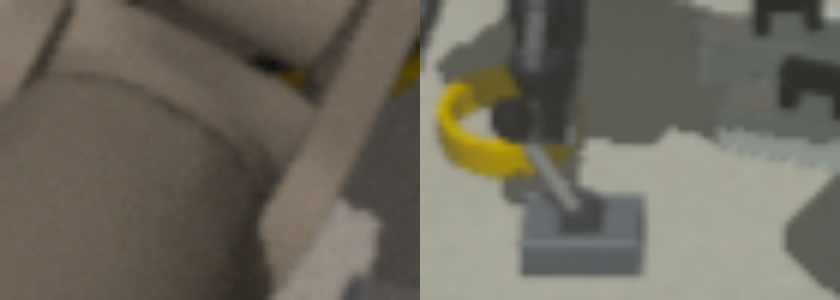

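The lever now leans to +x, with its ball at (520,120) beside the finger. I'll push on until it meets the stop.

>>> drive_tool:
  commands: ".04 0 0 0 0 0 0;.04 0 0 0 0 0 0;0 0 0 0 0 0 0;0 0 0 0 0 0 0"

```text
time_s: 6.15
eef_pos: [672.9, -220.4, 96.1]
ee_rot: [-0.005, 0.0, 1.0, 0.001]
force: [-24.0, 1.6, 8.6]
grip_width: -0.0
grip_force: 12.2
```

>>> drive_tool:
  commands: ".03 0 0 0 0 0 0;.03 0 0 0 0 0 0;0 0 0 0 0 0 0;0 0 0 0 0 0 0"

```text
time_s: 6.48
eef_pos: [674.0, -220.6, 95.9]
ee_rot: [-0.013, 0.0, 1.0, 0.002]
force: [-57.2, 4.7, 22.6]
grip_width: -0.0
grip_force: 28.9
```

>>> drive_tool:
  commands: "-.2 0 0 0 0 0 0;-.2 0 0 0 0 0 0;0 0 .4 0 0 0 0;0 0 .4 0 0 0 0;0 0 .4 0 0 0 60;0 0 .4 0 0 0 60;-.107 .268 0 0 0 -.0055 60;-.107 .268 0 0 0 -.0055 60;-.107 .268 0 0 0 -.0055 60;-.107 .268 0 0 0 -.0055 60;-.107 .268 0 0 0 -.0055 60;-.107 .268 0 0 0 -.0055 60;-.107 .268 0 0 0 -.0055 60;-.107 .268 0 0 0 -.0055 60;-.107 .268 0 0 0 -.0055 60;-.107 .268 0 0 0 -.0055 60;0 0 0 0 0 0 60;0 0 0 0 0 0 60"

```text
time_s: 7.98
eef_pos: [535.2, 48.7, 256.9]
ee_rot: [0.001, 0.021, 1.0, -0.0]
force: [0.8, -0.7, -0.5]
grip_width: 0.599
grip_force: 0.0
```

Run:
```python
from h import *
p,s=shot('wrist'); q,_=shot('side'); print(s['eef_pos'],q2R(s['ee_rot']).round(3)[:,1])
im2=rect(p,s,107,460,600,0,90); m2=(im2.max(2)<45).astype(np.uint8)*255
for c in cv2.findContours(m2,0,1)[0]:
    if cv2.contourArea(c)>600: r=cv2.minAreaRect(c); print('handle',r,600-r[0][1]/2,90-r[0][0]/2)
a=cv2.resize(p['pixels'],None,fx=1,fy=1); b=cv2.resize(q['pixels'][100:260,180:392],(288,384)); cv2.imwrite('pics/w2.png',np.hstack([a,b]))
```

```text
[535.18492902  48.70784425 256.86075373] [ 0.042  0.999 -0.   ]
handle ((86.68456268310547, 128.03184509277344), (23.672082901000977, 140.40635681152344), 2.6630008220672607) 535.9840774536133 46.657718658447266
```

View pics/w2.png

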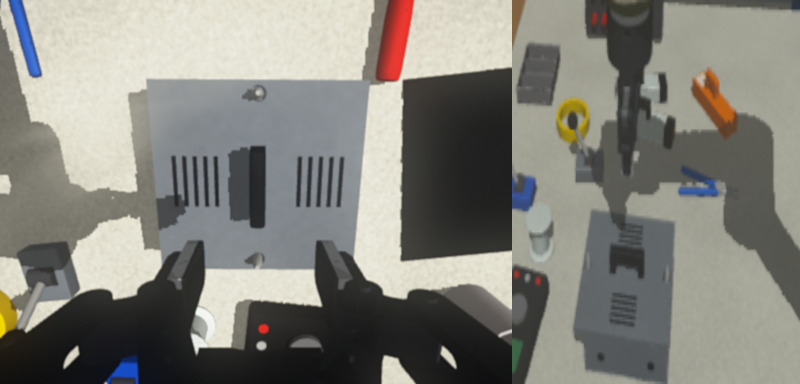

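The handle is at (257,187) in the wrist view, which puts it at (536,46.5) in the world. The lever stands at off. Descending to grasp.

>>> drive_tool:
  commands: "0 0 -.3 0 0 -.004 60;0 0 -.3 0 0 0 60;0 0 -.3 0 0 0 60;0 0 -.3 0 0 0 60;0 0 -.2 0 0 0 60;0 0 -.1 0 0 0 60;0 0 -.1 0 0 0 60;0 0 0 0 0 0 60;0 0 0 0 0 0 60"

```text
time_s: 8.83
eef_pos: [535.7, 47.4, 96.9]
ee_rot: [0.0, 0.024, 1.0, -0.0]
force: [-0.0, 0.3, 0.3]
grip_width: 0.6
grip_force: 0.0
```

>>> drive_tool:
  commands: "0 0 0 0 0 0 0;0 0 0 0 0 0 0;0 0 0 0 0 0 0;0 0 0 0 0 0 0;0 0 0 0 0 0 0;0 0 0 0 0 0 0;0 0 0 0 0 0 0;0 0 0 0 0 0 0;0 0 0 0 0 0 0;0 0 0 0 0 0 0"
  force: 80

```text
time_s: 9.67
eef_pos: [535.7, 47.6, 97.4]
ee_rot: [0.001, 0.023, 1.0, -0.0]
force: [-1.5, -0.6, 6.0]
grip_width: 0.144
grip_force: 79.2
```

>>> drive_tool:
  commands: "0 0 .05 0 0 0 0;0 0 .05 0 0 0 0;0 0 .1 0 0 0 0;0 0 .1 0 0 0 0;0 0 .2 0 0 0 0;0 0 .2 0 0 0 0;0 0 .2 0 0 0 0;.01 .2 0 0 0 0 0;.01 .24 0 0 0 0 0;.01 .24 0 0 0 0 0;.01 .24 0 0 0 0 0;.01 .24 0 0 0 0 0;.01 .24 0 0 0 0 0;.01 .24 0 0 0 0 0;.01 .24 0 0 0 0 0;.01 .24 0 0 0 0 0;0 .24 0 0 0 0 0;0 .24 0 0 0 0 0;0 .24 0 0 0 0 0;0 0 0 0 0 0 0"

```text
time_s: 11.33
eef_pos: [543.2, 335.5, 186.9]
ee_rot: [0.0, 0.022, 1.0, 0.001]
force: [0.3, 0.2, -3.8]
grip_width: 0.145
grip_force: 78.5
```

>>> drive_tool:
  commands: "0 0 -.25 0 0 0 0;0 0 -.25 0 0 0 0;0 0 -.25 0 0 0 0;0 0 -.2 0 0 0 0;0 0 -.15 0 0 0 0;0 0 -.15 0 0 0 0;0 0 -.1 0 0 0 0;0 0 -.1 0 0 0 0;0 0 0 0 0 0 0;0 0 0 0 0 0 0;0 0 0 0 0 0 0"

```text
time_s: 12.25
eef_pos: [544.7, 332.0, 42.4]
ee_rot: [0.001, 0.023, 1.0, 0.0]
force: [-0.2, 0.2, -3.0]
grip_width: 0.145
grip_force: 78.4
```

>>> drive_tool:
  commands: "0 0 -.04 0 0 0 0;0 0 -.03 0 0 0 0;0 0 -.02 0 0 0 0;0 0 -.01 0 0 0 0;0 0 0 0 0 0 0;0 0 0 0 0 0 0;0 0 0 0 0 0 0"

```text
time_s: 12.83
eef_pos: [544.3, 331.8, 33.4]
ee_rot: [0.0, 0.023, 1.0, -0.0]
force: [-6.7, -4.4, 14.0]
grip_width: 0.147
grip_force: 81.1
```

>>> drive_tool:
  commands: "0 0 0 0 0 0 60;0 0 0 0 0 0 60;0 0 0 0 0 0 60;0 0 0 0 0 0 60;0 0 0 0 0 0 60;0 0 0 0 0 0 60"

```text
time_s: 13.33
eef_pos: [544.1, 331.8, 31.2]
ee_rot: [-0.0, 0.023, 1.0, -0.0]
force: [-0.4, 0.3, 1.0]
grip_width: 0.601
grip_force: 0.0
```

>>> drive_tool:
  commands: "0 0 .1 0 0 0 60;0 0 .2 0 0 0 60;0 0 .4 0 0 0 60;0 0 .4 0 0 0 60;0 0 .4 0 0 0 60;0 0 .4 0 0 0 60;0 0 .4 0 0 0 60;0 0 .4 0 0 0 60;-.08 -.36 0 0 0 0 60;-.08 -.36 0 0 0 0 60;-.08 -.36 0 0 0 0 60;-.08 -.36 0 0 0 0 60;-.08 -.36 0 0 0 0 60;-.08 -.36 0 0 0 0 60;-.08 -.36 0 0 0 0 60;-.08 -.36 0 0 0 0 60;-.08 -.36 0 0 0 0 60;-.08 -.36 0 0 0 0 60;-.08 -.36 0 0 0 0 60;0 -.36 0 0 0 0 60"

```text
time_s: 15.0
eef_pos: [454.8, -101.6, 302.5]
ee_rot: [0.001, 0.023, 1.0, -0.0]
force: [0.8, 1.0, 0.5]
grip_width: 0.599
grip_force: 0.0
```

>>> drive_tool:
  commands: "0 -.36 0 0 0 0 60;0 -.36 0 0 0 0 60;0 -.36 0 0 0 0 60;0 -.36 0 0 0 0 60;0 -.36 0 0 0 0 60;0 -.3 0 0 0 0 60;0 0 0 0 0 0 60;0 0 0 0 0 0 60;0 0 0 0 0 0 60"

```text
time_s: 15.75
eef_pos: [456.1, -309.6, 301.8]
ee_rot: [0.0, 0.023, 1.0, -0.0]
force: [-0.1, 0.2, 0.0]
grip_width: 0.6
grip_force: 0.0
```

Run:
```python
from h import *
p,s=shot('wrist'); q,_=shot('side'); print(s['eef_pos'],q2R(s['ee_rot']).round(3)[:,1],s['joints'])
im=rect(p,s,30,420,680,-480,-200)
cv2.imwrite('pics/m0.png',np.hstack([cv2.resize(p['pixels'],(400,300)),cv2.resize(q['pixels'],(400,300))]))
cv2.imwrite('pics/r2.png',im)
for k,z in (('module0_mid',32),('module0_end',15)): print(k,[(np.round(b['position'],1).tolist(),round(b['confidence'],2),ray(p,b['position'],z,s)[:2].round(1)) for b in boxes_of(p,k)[:4]])
```

```text
[ 456.14194171 -309.59435213  301.79496636] [0.047 0.999 0.   ] [-8.08980655e-01  3.40280464e-01  1.32145922e+00  2.68469942e-04
  1.47958310e+00 -2.33309806e+00]
module0_mid [([482.9, 217.5], 0.6, array([539.2, -29.3]))]
module0_end []
```

View pics/r2.png

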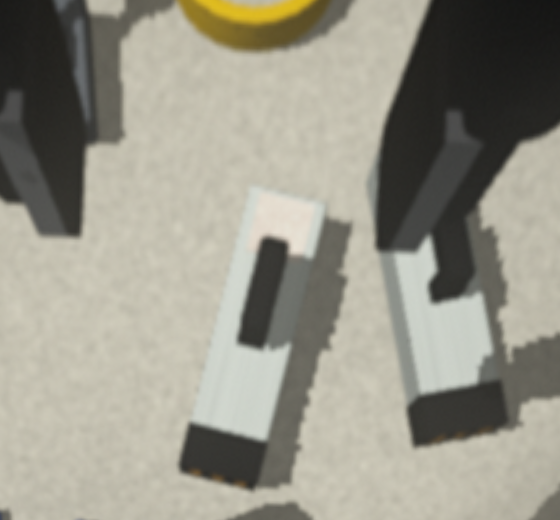

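View pics/m0.png

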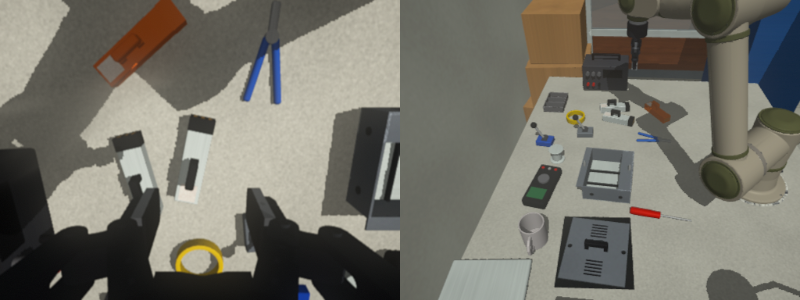

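In r2 the two white modules are clear: A has its cap at (220,455) and plain end at (290,215), and B has its cap at (458,412). The open case shows white areas inside at (605,172) in the side half of m0, so I'll enlarge those.

Run:
```python
from h import *
p,s=shot('top'); q,_=shot('side'); w,_=shot('wrist')
a=cv2.resize(p['pixels'][150:250,170:285],(400,348)); b=cv2.resize(q['pixels'][180:265,215:315],(400,340)); c=cv2.resize(w['pixels'][120:310,400:512],(236,400))
o=np.zeros((600,800,3),np.uint8); o[:348,:400]=a;o[:340,400:]=b
t=rect(w,s,30,420,680,-100,160,1); o[340:600,400:660]=t; cv2.imwrite('pics/in.png',o)
```

```text
(no output)
```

View pics/in.png

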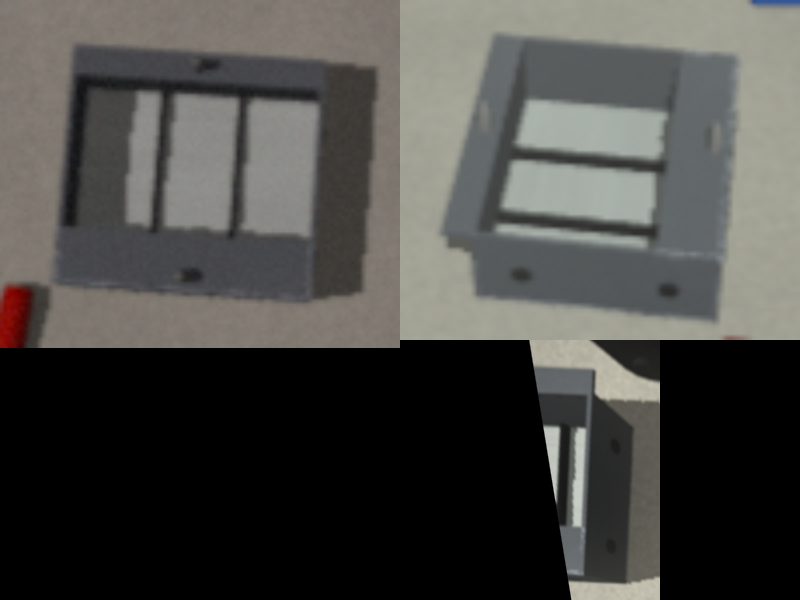

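The bright areas are only the case's bare metal floor (three bays, two ribs), so the case is empty and there are two modules. Hovering over module A at about (523,-330), yaw -13.8°.

>>> drive_tool:
  commands: ".112 -.034 -.15 0 0 -.041 60;.112 -.034 -.15 0 0 -.041 60;.112 -.034 -.15 0 0 -.041 60;.112 -.034 -.15 0 0 -.041 60;.112 -.034 -.15 0 0 -.041 60;.112 -.034 -.15 0 0 -.041 60;0 0 0 0 0 0 60;0 0 0 0 0 0 60;0 0 0 0 0 0 60;0 0 0 0 0 0 60"
  force: 100

```text
time_s: 16.93
eef_pos: [523.2, -330.7, 212.7]
ee_rot: [0.001, 0.119, 0.993, -0.001]
force: [0.0, -0.2, 0.5]
grip_width: 0.6
grip_force: 0.0
```

```bash
cat >> h.py <<'E'
def bar(z,cx,cy,Lmm,h=60,thr=60):
    p,s=shot('wrist'); x1,y1=cx+h,cy+h; im=rect(p,s,z,cx-h,x1,cy-h,y1,4); m=(im.max(2)<thr).astype(np.uint8)*255
    print('tcp',np.round(s['eef_pos'],1),'yaw',round(90-np.degrees(np.arctan2(*q2R(s['ee_rot'])[[1,0],1])),2))
    for c in cv2.findContours(m,0,1)[0]:
        r=cv2.minAreaRect(c)
        if 300<cv2.contourArea(c)/1: 
            b=cv2.boxPoints(r); e=[b[1]-b[0],b[2]-b[1]]; v=max(e,key=np.linalg.norm); v=v*(-np.sign(v[1]))
            print('bar',round(x1-r[0][1]/4,1),round(y1-r[0][0]/4,1),'size',np.round(np.array(r[1])/4,1),'yaw',round(-np.degrees(np.arctan2(v[0],-v[1])),1))
    cv2.imwrite('pics/bar.png',im)
E
python3 -c "
from h import *
bar(61,523.5,-330,44)"
```

```text
tcp [ 523.2 -330.7  212.7] yaw 13.73
bar 524.6 -329.7 size [11.3 44.8] yaw -14.3
```

>>> drive_tool:
  commands: ".01 .01 -.3 0 0 -.01 50;0 0 -.3 0 0 0 50;0 0 -.3 0 0 0 50;0 0 -.3 0 0 0 50;0 0 -.2 0 0 0 50;0 0 -.1 0 0 0 50;0 0 -.1 0 0 0 50;0 0 0 0 0 0 50;0 0 0 0 0 0 50"

```text
time_s: 17.73
eef_pos: [524.7, -330.0, 52.4]
ee_rot: [0.001, 0.124, 0.992, -0.0]
force: [-0.8, 0.8, 1.6]
grip_width: 0.499
grip_force: 0.0
```

>>> drive_tool:
  commands: "0 0 0 0 0 0 0;0 0 0 0 0 0 0;0 0 0 0 0 0 0;0 0 0 0 0 0 0;0 0 0 0 0 0 0;0 0 0 0 0 0 0;0 0 0 0 0 0 0;0 0 0 0 0 0 0;0 0 0 0 0 0 0"

```text
time_s: 18.48
eef_pos: [524.9, -330.0, 52.8]
ee_rot: [0.001, 0.124, 0.992, -0.001]
force: [-0.5, 0.5, 6.2]
grip_width: 0.142
grip_force: 98.3
```

Module A is held. The far pin blocks the middle bay for a shallow tilt, so I'll use the outer bays, starting with case y = -64.

>>> drive_tool:
  commands: "0 0 .05 0 0 0 0;0 0 .05 0 0 0 0;0 0 .1 0 0 0 0;0 0 .2 0 0 0 0;0 0 .3 0 0 0 0;0 0 .4 0 0 0 0;0 0 .4 0 0 0 0;.0293 .26 0 0 0 .0215 0;.0293 .26 0 0 0 .0215 0;.0293 .26 0 0 0 .0215 0;.0293 .26 0 0 0 .0215 0;.0293 .26 0 0 0 .0215 0;.0293 .26 0 0 0 .0215 0;.0293 .26 0 0 0 .0215 0;.0293 .26 0 0 0 .0215 0;.0293 .26 0 0 0 .0215 0;.0293 .26 0 0 0 .0215 0;.0293 .26 0 0 0 .0215 0;.0293 .26 0 0 0 .0215 0;0 0 0 0 0 0 0"

```text
time_s: 20.15
eef_pos: [559.4, -13.6, 202.1]
ee_rot: [0.0, 0.02, 1.0, 0.001]
force: [-0.9, -0.7, -3.6]
grip_width: 0.142
grip_force: 98.3
```

>>> drive_tool:
  commands: "0 0 0 -.0045 -.098 0 0;0 0 0 -.0045 -.098 0 0;0 0 0 -.0045 -.098 0 0;0 0 0 -.0045 -.098 0 0;0 0 0 -.0045 -.098 0 0;0 0 0 0 0 0 0;0 0 0 0 0 0 0;0 0 0 0 0 0 0"

```text
time_s: 20.82
eef_pos: [559.8, -17.9, 201.8]
ee_rot: [0.191, 0.022, 0.981, -0.005]
force: [-0.3, 0.2, -2.5]
grip_width: 0.144
grip_force: 98.4
```

Run:
```python
from h import *
p,s=shot('side'); M=q2R(s['ee_rot']); print(np.round(s['eef_pos'],1),M.round(3).tolist(),s['joints'],s['force'])
w,_=shot('wrist'); cv2.imwrite('pics/t1.png',np.hstack([cv2.resize(w['pixels'],(400,300)),cv2.resize(p['pixels'][90:285,150:410],(400,300))]))
```

```text
[559.8 -17.9 201.8] [[-0.926, 0.046, 0.374], [0.042, 0.999, -0.017], [-0.375, -0.0, -0.927]] [-0.27883102  0.25849991  1.747126    0.12478484  0.76527179 -1.87801761] [-0.28833456  0.23481471 -2.52406311]
```

View pics/t1.png

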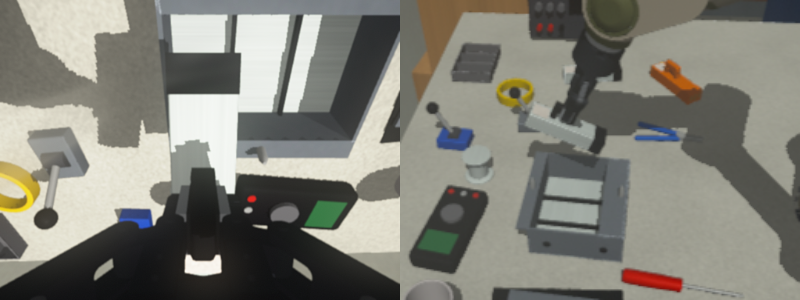

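The module is tilted contact-end down over the -y bay. The cap is at (200,72) in the wrist half.

>>> drive_tool:
  commands: "0 0 -.25 0 0 0 0;0 0 -.25 0 0 0 0;0 0 -.2 0 0 0 0;0 0 -.1 0 0 0 0;0 0 -.1 0 0 0 0;0 0 0 0 0 0 0;0 0 0 0 0 0 0"

```text
time_s: 21.5
eef_pos: [560.0, -17.7, 111.8]
ee_rot: [0.192, 0.022, 0.981, -0.004]
force: [0.3, -0.0, -2.5]
grip_width: 0.146
grip_force: 98.3
```

>>> drive_tool:
  commands: "-.064 .003 -.029 0 0 0 0;-.064 .003 -.029 0 0 0 0;-.064 .003 -.029 0 0 0 0;-.064 .003 -.029 0 0 0 0;-.064 .003 -.029 0 0 0 0;-.062 .003 -.027 0 0 0 0;0 0 0 0 0 0 0;0 0 0 0 0 0 0"

```text
time_s: 22.17
eef_pos: [521.2, -15.9, 94.1]
ee_rot: [0.191, 0.022, 0.981, -0.004]
force: [-0.3, -0.8, -4.0]
grip_width: 0.139
grip_force: 98.3
```

>>> drive_tool:
  commands: ".0206 -.001 -.045 .0028 .0612 0 0;.0206 -.001 -.045 .0028 .0612 0 0;.0206 -.001 -.045 .0028 .0612 0 0;.0206 -.001 -.045 .0028 .0612 0 0;.0206 -.001 -.045 .0028 .0612 0 0;.0206 -.001 -.045 .0028 .0612 0 0;.0206 -.001 -.045 .0028 .0612 0 0;.0206 -.001 -.045 .0028 .0612 0 0;0 0 0 0 0 0 0;0 0 0 0 0 0 0;0 0 0 0 0 0 0"

```text
time_s: 23.08
eef_pos: [537.8, -16.6, 58.2]
ee_rot: [0.001, 0.023, 1.0, -0.0]
force: [-0.6, 0.1, -3.6]
grip_width: 0.143
grip_force: 98.2
```

>>> drive_tool:
  commands: "0 0 -.01 0 0 0 0;0 0 -.01 0 0 0 0;0 0 0 0 0 0 0;0 0 0 0 0 0 0"

```text
time_s: 23.42
eef_pos: [537.7, -16.6, 56.2]
ee_rot: [0.0, 0.023, 1.0, -0.0]
force: [0.7, -0.2, -2.5]
grip_width: 0.143
grip_force: 98.2
```

>>> drive_tool:
  commands: "0 0 -.01 0 0 0 0;0 0 -.01 0 0 0 0;0 0 0 0 0 0 0;0 0 0 0 0 0 28;0 0 0 0 0 0 28;0 0 0 0 0 0 28;0 0 0 0 0 0 28;0 0 0 0 0 0 28"

```text
time_s: 24.08
eef_pos: [537.8, -16.6, 54.0]
ee_rot: [0.0, 0.023, 1.0, -0.0]
force: [-0.4, 0.1, -0.2]
grip_width: 0.282
grip_force: 0.0
```

>>> drive_tool:
  commands: "0 0 .1 0 0 0 28;0 0 .2 0 0 0 28;0 0 .3 0 0 0 28;0 0 .4 0 0 0 60;0 0 .4 0 0 0 60;0 0 .4 0 0 0 60;0 0 0 0 0 0 60;0 0 0 0 0 0 60"

```text
time_s: 24.75
eef_pos: [538.4, -16.7, 236.8]
ee_rot: [0.003, 0.023, 1.0, -0.001]
force: [-0.5, 0.3, -0.1]
grip_width: 0.601
grip_force: 0.0
```

Run:
```python
from h import *
bar(64,538,-17,44)
p,s=shot('wrist'); im=rect(p,s,66,420,640,-80,170,2); cv2.imwrite('pics/c1.png',im); q,_=shot('top'); m=rect(q,None,30,430,640,-500,-280,2)
cv2.imwrite('pics/c1.png',np.hstack([im,cv2.resize(m,(300,440))]))
```

```text
tcp [538.4 -16.7 236.8] yaw 2.59
bar 538.1 -16.5 size [11.1 44.2] yaw -2.7
```

View pics/c1.png

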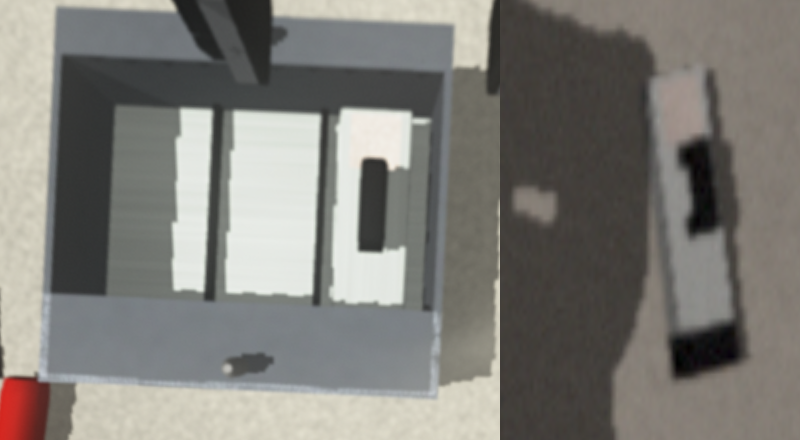

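Module A lies flat in the -y bay, with its bar at (372,205). Module B is upright at (695,220), yaw about +8°. Going to B.

>>> drive_tool:
  commands: ".0036 -.286 -.018 0 0 .0168 50;.0036 -.286 -.018 0 0 .0168 50;.0036 -.286 -.018 0 0 .0168 50;.0036 -.286 -.018 0 0 .0168 50;.0036 -.286 -.018 0 0 .0168 50;.0036 -.286 -.018 0 0 .0168 50;.0036 -.286 -.018 0 0 .0168 50;.0036 -.286 -.018 0 0 .0168 50;.0036 -.286 -.018 0 0 .0168 50;.0036 -.286 -.018 0 0 .0168 50;.0036 -.286 -.018 0 0 .0168 50;.0036 -.286 -.018 0 0 .0168 50;.0036 -.286 -.018 0 0 .0168 50;.0036 -.286 -.018 0 0 .0168 50;0 0 0 0 0 0 50;0 0 0 0 0 0 50;0 0 0 0 0 0 50"

```text
time_s: 26.32
eef_pos: [542.8, -416.3, 207.7]
ee_rot: [-0.0, -0.07, 0.998, 0.001]
force: [-0.2, -0.6, 0.3]
grip_width: 0.5
grip_force: 0.0
```

```bash
python3 -c "
from h import *
bar(61,543,-417,44,50)
print(sense()['joints'])"
```

```text
tcp [ 542.8 -416.3  207.7] yaw -7.99
bar 547.7 -418.8 size [45.5 11.6] yaw 10.6
[-8.24761926e-01  7.06316165e-01  9.90366890e-01  4.49021520e-04
  1.44616212e+00 -2.53570144e+00]
```

>>> drive_tool:
  commands: ".025 -.012 -.2 0 0 .03 50;.025 -.012 -.3 0 0 .028 50;0 0 -.3 0 0 0 50;0 0 -.3 0 0 0 50;0 0 -.2 0 0 0 50;0 0 -.15 0 0 0 50;0 0 -.1 0 0 0 50;0 0 0 0 0 0 50;0 0 0 0 0 0 50"

```text
time_s: 27.12
eef_pos: [548.2, -419.0, 54.5]
ee_rot: [0.0, -0.093, 0.996, -0.0]
force: [1.2, -0.2, 0.9]
grip_width: 0.502
grip_force: 0.0
```

>>> drive_tool:
  commands: "0 0 0 0 0 0 0;0 0 0 0 0 0 0;0 0 0 0 0 0 0;0 0 0 0 0 0 0;0 0 0 0 0 0 0;0 0 0 0 0 0 0;0 0 0 0 0 0 0;0 0 0 0 0 0 0;0 0 0 0 0 0 0"

```text
time_s: 27.87
eef_pos: [548.3, -419.6, 55.5]
ee_rot: [0.001, -0.092, 0.996, -0.001]
force: [-1.4, 2.4, 6.1]
grip_width: 0.141
grip_force: 98.6
```

>>> drive_tool:
  commands: "0 0 .1 0 0 0 0;0 0 .2 0 0 0 0;0 0 .4 0 0 0 0;0 0 .4 0 0 0 0;0 0 .4 0 0 0 0;.0111 .15 0 0 0 -.0184 0;.0111 .33 0 0 0 -.0184 0;.0111 .33 0 0 0 -.0184 0;.0111 .33 0 0 0 -.0184 0;.0111 .33 0 0 0 -.0184 0;.0111 .33 0 0 0 -.0184 0;.0111 .33 0 0 0 -.0184 0;.0111 .33 0 0 0 -.0184 0;.0111 .33 0 0 0 -.0184 0;.0111 .33 0 0 0 -.0184 0;.0111 .33 0 0 0 -.0184 0;.0111 .33 0 0 0 -.0184 0;.0111 .33 0 0 0 -.0184 0;.0111 .33 0 0 0 -.0184 0;.0111 .33 0 0 0 -.0184 0"

```text
time_s: 29.53
eef_pos: [564.1, 59.2, 204.3]
ee_rot: [0.0, 0.016, 1.0, -0.0]
force: [0.8, -0.2, -4.2]
grip_width: 0.14
grip_force: 98.4
```

>>> drive_tool:
  commands: ".0111 .33 0 0 0 -.0184 0;0 .19 0 0 0 0 0;0 0 0 -.0045 -.098 0 0;0 0 0 -.0045 -.098 0 0;0 0 0 -.0045 -.098 0 0;0 0 0 -.0045 -.098 0 0;0 0 0 -.0045 -.098 0 0;0 0 0 0 0 0 0;0 0 0 0 0 0 0;0 0 0 0 0 0 0;0 0 0 0 0 0 0"

```text
time_s: 30.45
eef_pos: [566.1, 109.4, 204.1]
ee_rot: [0.191, 0.023, 0.981, -0.004]
force: [0.0, 0.0, -3.4]
grip_width: 0.138
grip_force: 98.6
```

```bash
python3 -c "
from h import *
s=sense(); print(s['eef_pos'],q2R(s['ee_rot']).round(3).tolist(),s['force'])"
```

```text
[566.08747021 109.43581895 204.13095693] [[-0.926, 0.046, 0.375], [0.043, 0.999, -0.017], [-0.375, 0.0, -0.927]] [ 0.04860762  0.0036888  -3.42459055]
```

Right on the planned pose. Same insertion path, 2 mm higher.

>>> drive_tool:
  commands: "0 0 -.25 0 0 0 0;0 0 -.25 0 0 0 0;0 0 -.2 0 0 0 0;0 0 -.1 0 0 0 0;0 0 -.1 0 0 0 0;0 0 0 0 0 0 0;0 0 0 0 0 0 0"

```text
time_s: 31.03
eef_pos: [566.1, 109.5, 114.4]
ee_rot: [0.192, 0.023, 0.981, -0.004]
force: [0.3, -0.2, -3.2]
grip_width: 0.141
grip_force: 98.5
```

>>> drive_tool:
  commands: "-.064 .003 -.029 0 0 0 0;-.064 .003 -.029 0 0 0 0;-.064 .003 -.029 0 0 0 0;-.064 .003 -.029 0 0 0 0;-.064 .003 -.029 0 0 0 0;-.062 .003 -.027 0 0 0 0;0 0 0 0 0 0 0;0 0 0 0 0 0 0"

```text
time_s: 31.7
eef_pos: [527.3, 111.4, 96.7]
ee_rot: [0.192, 0.023, 0.981, -0.004]
force: [0.7, -0.8, -3.5]
grip_width: 0.139
grip_force: 98.5
```

>>> drive_tool:
  commands: ".0206 -.001 -.045 .0028 .0612 0 0;.0206 -.001 -.045 .0028 .0612 0 0;.0206 -.001 -.045 .0028 .0612 0 0;.0206 -.001 -.045 .0028 .0612 0 0;.0206 -.001 -.045 .0028 .0612 0 0;.0206 -.001 -.045 .0028 .0612 0 0;.0206 -.001 -.045 .0028 .0612 0 0;.0206 -.001 -.045 .0028 .0612 0 0;0 0 0 0 0 0 0;0 0 0 0 0 0 0;0 0 0 0 0 0 0"

```text
time_s: 32.62
eef_pos: [543.9, 110.6, 60.9]
ee_rot: [0.001, 0.023, 1.0, -0.0]
force: [-0.5, -0.9, -4.4]
grip_width: 0.142
grip_force: 98.5
```

>>> drive_tool:
  commands: "0 0 -.01 0 0 0 0;0 0 -.01 0 0 0 0;0 0 -.01 0 0 0 0;0 0 0 0 0 0 0;0 0 0 0 0 0 0"

```text
time_s: 33.03
eef_pos: [543.8, 110.8, 58.4]
ee_rot: [0.001, 0.023, 1.0, -0.0]
force: [-3.6, 1.8, 6.1]
grip_width: 0.141
grip_force: 99.7
```

>>> drive_tool:
  commands: "0 0 0 0 0 0 28;0 0 0 0 0 0 28;0 0 0 0 0 0 28;0 0 0 0 0 0 28;0 0 0 0 0 0 28;0 0 .1 0 0 0 28;0 0 .2 0 0 0 28;0 0 .3 0 0 0 28;0 0 .4 0 0 0 50;0 0 .4 0 0 0 50;0 0 .4 0 0 0 50;0 0 0 0 0 0 50;0 0 0 0 0 0 50"

```text
time_s: 34.12
eef_pos: [544.5, 110.6, 240.4]
ee_rot: [0.003, 0.023, 1.0, -0.0]
force: [0.1, -0.2, -0.5]
grip_width: 0.5
grip_force: 0.0
```

Run:
```python
from h import *
bar(64,543,111,44,32); bar(64,538,-17,44,32)
p,s=shot('wrist'); im=rect(p,s,66,420,640,-80,170,2); q,_=shot('top'); m=rect(q,None,2,400,680,180,500,1)
cv2.imwrite('pics/c2.png',np.hstack([cv2.resize(im,(450,396)),cv2.resize(m,(350,396))]))
```

```text
tcp [544.5 110.6 240.4] yaw 2.64
tcp [543.8 110.6 238.4] yaw 2.65
bar 551.4 -12.2 size [18.9 24.3] yaw -73.8
bar 564.1 -36.9 size [11.8 23.8] yaw 0.0
```

View pics/c2.png

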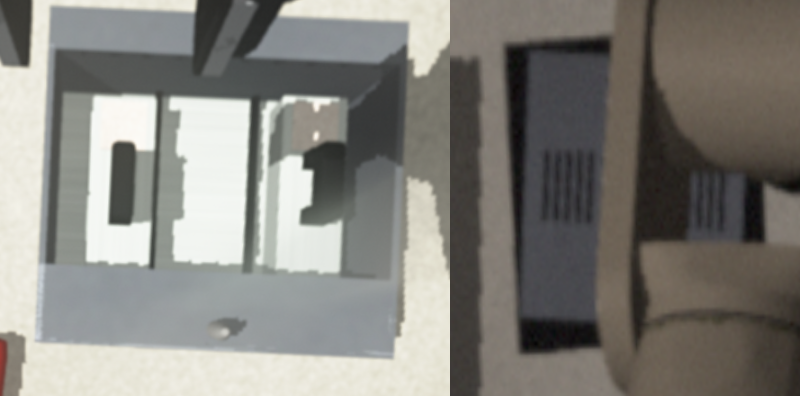

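Both modules lie flat in the outer bays (bars at (122,183) and (322,183)), and the cover lies on the mat. Now fetching the cover.

>>> drive_tool:
  commands: "0 .2765 -.05 0 0 0 50;0 .2765 -.05 0 0 0 50;0 .2765 -.05 0 0 0 50;0 .2765 -.05 0 0 0 50;0 .2765 -.05 0 0 0 50;0 .2765 -.05 0 0 0 50;0 .2765 -.05 0 0 0 50;0 .2765 -.05 0 0 0 50;0 0 0 0 0 0 50;0 0 0 0 0 0 50;0 0 0 0 0 0 50;0 0 0 0 0 0 50"

```text
time_s: 35.32
eef_pos: [544.1, 330.8, 197.5]
ee_rot: [0.0, 0.024, 1.0, -0.0]
force: [-0.0, 0.5, -0.1]
grip_width: 0.497
grip_force: 0.0
```

```bash
python3 -c "
from h import *
bar(43,544,332,70,50)
s=sense(); print(s['eef_pos'])"
```

```text
tcp [544.1 330.8 197.5] yaw 2.71
bar 537.5 288.3 size [ 1.6 41.6] yaw -2.6
bar 538.0 297.2 size [ 1.6 41.6] yaw -2.4
bar 541.1 368.1 size [ 1.5 41.3] yaw -2.7
bar 541.6 376.9 size [ 1.6 41.3] yaw -2.7
bar 544.9 331.9 size [12.8 70.9] yaw -2.7
[544.14814141 330.80892091 197.73902627]
```

>>> drive_tool:
  commands: "0 .01 -.3 0 0 0 50;0 0 -.3 0 0 0 50;0 0 -.3 0 0 0 50;0 0 -.3 0 0 0 50;0 0 -.2 0 0 0 50;0 0 -.15 0 0 0 50;0 0 -.1 0 0 0 50;0 0 0 0 0 0 50;0 0 0 0 0 0 50;0 0 0 0 0 0 50"

```text
time_s: 36.2
eef_pos: [544.6, 332.8, 34.1]
ee_rot: [0.001, 0.023, 1.0, 0.0]
force: [-0.1, 0.5, 0.5]
grip_width: 0.503
grip_force: 0.0
```

>>> drive_tool:
  commands: "0 0 0 0 0 0 0;0 0 0 0 0 0 0;0 0 0 0 0 0 0;0 0 0 0 0 0 0;0 0 0 0 0 0 0;0 0 0 0 0 0 0;0 0 0 0 0 0 0;0 0 0 0 0 0 0;0 0 0 0 0 0 0;0 0 0 0 0 0 0"
  force: 90

```text
time_s: 37.03
eef_pos: [544.3, 332.9, 33.9]
ee_rot: [0.001, 0.023, 1.0, 0.0]
force: [-1.4, -1.0, 6.7]
grip_width: 0.141
grip_force: 89.4
```

>>> drive_tool:
  commands: "0 0 .06 0 0 0 0;0 0 .1 0 0 0 0;0 0 .2 0 0 0 0;0 0 .3 0 0 0 0;0 0 .3 0 0 0 0;0 0 .3 0 0 0 0;0 0 .3 0 0 0 0;-.0086 -.24 0 0 0 0 0;-.0086 -.25 0 0 0 0 0;-.0086 -.26 0 0 0 0 0;-.0086 -.26 0 0 0 0 0;-.0086 -.26 0 0 0 0 0;-.0086 -.26 0 0 0 0 0;-.0086 -.26 0 0 0 0 0;-.0086 -.26 0 0 0 0 0;-.0086 -.26 0 0 0 0 0;-.0086 -.26 0 0 0 0 0;0 -.26 0 0 0 0 0;0 -.02 0 0 0 0 0;0 0 0 0 0 0 0"

```text
time_s: 38.7
eef_pos: [535.2, 46.8, 189.2]
ee_rot: [0.0, 0.024, 1.0, -0.0]
force: [0.1, 1.5, -3.6]
grip_width: 0.144
grip_force: 88.4
```

>>> drive_tool:
  commands: "0 0 0 0 0 0 0;0 0 0 0 0 0 0;0 0 0 0 0 0 0;0 0 -.2 0 0 0 0;0 0 -.2 0 0 0 0;0 0 -.1 0 0 0 0;0 0 0 0 0 0 0;0 0 0 0 0 0 0;0 0 0 0 0 0 0;0 0 0 0 0 0 0;0 0 0 0 0 0 0"

```text
time_s: 39.62
eef_pos: [535.7, 47.8, 139.6]
ee_rot: [0.001, 0.023, 1.0, -0.0]
force: [0.2, -0.9, -2.8]
grip_width: 0.141
grip_force: 88.3
```

>>> drive_tool:
  commands: "0 0 -.06 0 0 0 0;0 0 -.06 0 0 0 0;0 0 -.05 0 0 0 0;0 0 -.05 0 0 0 0;0 0 -.05 0 0 0 0;0 0 -.03 0 0 0 0;0 0 0 0 0 0 0;0 0 0 0 0 0 0"

```text
time_s: 40.28
eef_pos: [535.3, 47.8, 108.6]
ee_rot: [0.0, 0.023, 1.0, -0.0]
force: [0.3, -0.9, -3.5]
grip_width: 0.145
grip_force: 88.4
```

>>> drive_tool:
  commands: "0 0 -.04 0 0 0 0;0 0 -.04 0 0 0 0;0 0 -.02 0 0 0 0;0 0 -.01 0 0 0 0;0 0 0 0 0 0 0;0 0 0 0 0 0 0"

```text
time_s: 40.78
eef_pos: [535.2, 47.8, 97.9]
ee_rot: [0.0, 0.023, 1.0, -0.0]
force: [-3.2, 0.7, 0.6]
grip_width: 0.146
grip_force: 89.0
```

Over both pins without resistance. One more millimetre down, then release.

>>> drive_tool:
  commands: "0 0 -.01 0 0 0 0;0 0 -.005 0 0 0 0;0 0 0 0 0 0 0;0 0 0 0 0 0 0"

```text
time_s: 41.12
eef_pos: [535.2, 47.8, 97.8]
ee_rot: [0.0, 0.023, 1.0, -0.0]
force: [-10.4, 1.0, 15.9]
grip_width: 0.143
grip_force: 91.5
```

>>> drive_tool:
  commands: "0 0 0 0 0 0 50;0 0 0 0 0 0 50;0 0 0 0 0 0 50;0 0 0 0 0 0 50;0 0 0 0 0 0 50;0 0 0 0 0 0 50;0 0 .1 0 0 0 50;0 0 .3 0 0 0 50;0 0 .4 0 0 0 50;0 0 .4 0 0 0 50;0 0 .4 0 0 0 50;0 0 0 0 0 0 50;0 0 0 0 0 0 50"

```text
time_s: 42.2
eef_pos: [535.8, 47.8, 258.9]
ee_rot: [0.003, 0.023, 1.0, -0.0]
force: [-0.3, -0.5, -0.9]
grip_width: 0.5
grip_force: 0.0
```

Run:
```python
from h import *
bar(107,536,47,70,50)
p,s=shot('wrist'); q,_=shot('side'); print(s['eef_pos'])
cv2.imwrite('pics/f.png',np.hstack([cv2.resize(p['pixels'],(440,330)),cv2.resize(q['pixels'][100:265,180:340],(340,330))]))
```

```text
tcp [535.8  47.8 258.9] yaw 2.65
bar 528.4 4.4 size [ 2.  42.3] yaw -2.5
bar 528.9 13.3 size [ 2.  42.3] yaw -2.8
bar 532.0 84.0 size [ 1.8 42. ] yaw -2.5
bar 532.5 92.9 size [ 1.7 41.5] yaw -2.7
bar 535.9 47.9 size [13.2 71.3] yaw -2.7
[535.19867083  47.79981433 256.80066041]
```

View pics/f.png

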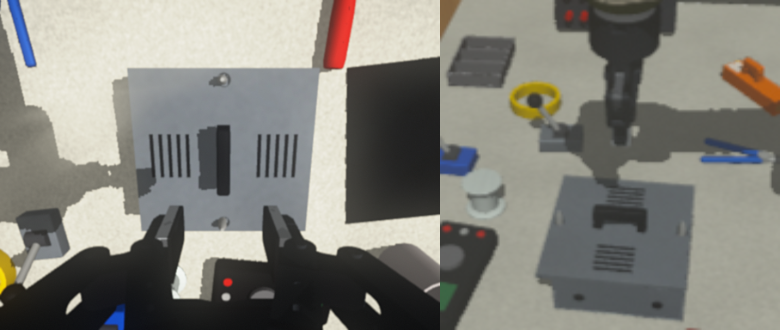

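The cover is seated flat with both pins showing at (221,78) and (221,222), and the lever is still off. Next I'll go over the lever ball at about (695,-221).

>>> drive_tool:
  commands: ".159 -.269 -.05 0 0 0.006 60;.159 -.269 -.05 0 0 0.006 60;.159 -.269 -.05 0 0 0.006 60;.159 -.269 -.05 0 0 0.006 60;.159 -.269 -.05 0 0 0.006 60;.159 -.269 -.05 0 0 0.006 60;.159 -.269 -.05 0 0 0.006 60;.159 -.269 -.05 0 0 0.006 60;.159 -.269 -.05 0 0 0.006 60;.159 -.269 -.05 0 0 0.006 60;0 0 0 0 0 0 60;0 0 0 0 0 0 60;0 0 0 0 0 0 60"
  force: 25

```text
time_s: 43.43
eef_pos: [694.0, -220.7, 205.0]
ee_rot: [-0.001, -0.001, 1.0, 0.001]
force: [-1.0, 0.7, -0.9]
grip_width: 0.602
grip_force: 0.0
```

Run:
```python
from h import *
p,s=shot('wrist'); print(s['eef_pos'],s['joints'])
im=rect(p,s,92,640,740,-275,-170,4); m=(im.max(2)<50).astype(np.uint8)*255
for c in cv2.findContours(m,0,1)[0]:
    (u,v),r=cv2.minEnclosingCircle(c)
    if r>20: print('dark',740-v/4,-170-u/4,r/4,cv2.contourArea(c)/(np.pi*r*r))
print([(b['position'],b['confidence'],ray(p,b['position'],92,s)[:2].round(1)) for b in boxes_of(p,'isolator_tip')[:3]])
```

```text
[ 693.99508283 -220.70809412  205.03189662] [-4.68418059e-01  8.28961764e-01  7.80931981e-01  3.67151183e-04
  1.53319911e+00 -2.04027251e+00]
dark 695.0447692871094 -216.11087799072266 12.386448860168457 0.5114797888276348
dark 734.6590909957886 -269.0 6.525958061218262 0.38048073887799977
dark 734.4638891220093 -172.25 5.975894927978516 0.40054667355293383
[]
```

>>> drive_tool:
  commands: "0 .01 -.3 0 0 0 60;0 0 -.3 0 0 0 60;0 0 -.3 0 0 0 60;0 0 -.15 0 0 0 60;0 0 -.09 0 0 0 60;0 0 0 0 0 0 60;0 0 0 0 0 0 60"

```text
time_s: 44.12
eef_pos: [694.7, -219.9, 93.6]
ee_rot: [0.001, -0.001, 1.0, -0.0]
force: [0.2, -0.1, 0.1]
grip_width: 0.6
grip_force: 0.0
```

>>> drive_tool:
  commands: "0 0 0 0 0 0 0;0 0 0 0 0 0 0;0 0 0 0 0 0 0;0 0 0 0 0 0 0;0 0 0 0 0 0 0;0 0 0 0 0 0 0;0 0 0 0 0 0 0;0 0 0 0 0 0 0"

```text
time_s: 44.78
eef_pos: [695.2, -216.7, 94.9]
ee_rot: [0.001, -0.002, 1.0, 0.002]
force: [-2.9, 15.7, 10.4]
grip_width: 0.283
grip_force: 24.3
```

>>> drive_tool:
  commands: "-.05 .03 .014 0 0 0 0;-.065 0 .022 0 0 0 0;-.065 0 .018 0 0 0 0;-.065 0 .015 0 0 0 0;-.065 0 .01 0 0 0 0;-.065 -.003 .005 0 0 0 0;-.065 -.004 -.005 0 0 0 0;-.065 -.004 -.01 0 0 0 0;-.065 -.004 -.015 0 0 0 0;-.065 -.004 -.018 0 0 0 0;-.065 -.004 -.02 0 0 0 0;-.04 0 -.015 0 0 0 0;0 0 0 0 0 0 0;0 0 0 0 0 0 0"

```text
time_s: 45.95
eef_pos: [620.6, -220.5, 94.2]
ee_rot: [0.001, -0.0, 1.0, -0.001]
force: [-2.8, -2.5, 8.1]
grip_width: 0.282
grip_force: 25.4
```

>>> drive_tool:
  commands: "-.03 0 -.01 0 0 0 0;-.03 0 0 0 0 0 0;-.03 0 0 0 0 0 0;0 0 0 0 0 0 0;0 0 0 0 0 0 0"

```text
time_s: 46.37
eef_pos: [611.4, -220.7, 91.2]
ee_rot: [0.001, -0.0, 1.0, -0.001]
force: [2.1, -6.9, -3.6]
grip_width: 0.281
grip_force: 25.3
```

>>> drive_tool:
  commands: "0 0 0 0 0 0 60;0 0 0 0 0 0 60;0 0 0 0 0 0 60;0 0 0 0 0 0 60;0 0 .3 0 0 0 60;0 0 .4 0 0 0 60;.3 0 .1 0 0 0 0;.3 0 0 0 0 0 0;0 0 0 0 0 0 0;0 0 0 0 0 0 0;0 0 0 0 0 0 0;0 0 0 0 0 0 0"

```text
time_s: 47.37
eef_pos: [670.6, -219.5, 171.2]
ee_rot: [-0.0, -0.0, 1.0, 0.0]
force: [-0.1, -0.3, 0.4]
grip_width: 0.0
grip_force: 0.0
```

Run:
```python
from h import *
p,s=shot('wrist'); print(s['eef_pos'])
for z in (92,):
    im=rect(p,s,z,580,720,-275,-170,4); m=(im.max(2)<50).astype(np.uint8)*255
    for c in cv2.findContours(m,0,1)[0]:
        (u,v),r=cv2.minEnclosingCircle(c)
        if r>20: print('dark',720-v/4,-170-u/4,r/4,cv2.contourArea(c)/(np.pi*r*r))
q,_=shot('side'); print([(b['position'],b['confidence']) for b in boxes_of(q,'isolator_tip')[:3]],[proj(q,[657+38*k,-220,92]) for k in (-1,1)])
```

```text
[ 670.55514272 -219.49608245  171.24496566]
dark 625.7969970703125 -220.6562843322754 15.915792465209961 0.6421174797020198
dark 710.632978439331 -234.75 14.832121849060059 0.38307122175253167
dark 704.3680553436279 -218.75 15.917238235473633 0.19991855820047744
dark 710.5723686218262 -202.75 14.87047290802002 0.3878003832047611
[([173.0, 162.9], 0.52), ([320.7, 272.4], 0.25)] [array([247.49522324, 150.6687122 ]), array([225.07828272, 149.64112893])]
```

Ball at about (625,-221), so the lever is on that side. I'll push it firmly against the stop from +x.

>>> drive_tool:
  commands: "0 0 -.3 0 0 0 0;0 0 -.3 0 0 0 0;0 0 -.15 0 0 0 0;0 0 0 0 0 0 0;0 0 0 0 0 0 0;-.1 0 0 0 0 0 0;-.1 0 0 0 0 0 0;-.05 0 0 0 0 0 0;0 0 0 0 0 0 0;0 0 0 0 0 0 0"

```text
time_s: 48.35
eef_pos: [646.8, -219.8, 97.8]
ee_rot: [0.001, -0.0, 1.0, -0.001]
force: [-0.2, 0.8, -0.2]
grip_width: 0.0
grip_force: 0.0
```

>>> drive_tool:
  commands: "-.03 0 0 0 0 0 0;-.03 0 0 0 0 0 0;0 0 0 0 0 0 0;0 0 0 0 0 0 0"

```text
time_s: 48.68
eef_pos: [642.4, -219.6, 96.9]
ee_rot: [0.004, -0.0, 1.0, -0.001]
force: [11.9, -1.3, -3.3]
grip_width: 0.001
grip_force: 6.0
```

>>> drive_tool:
  commands: "-.02 0 0 0 0 0 0;-.02 0 0 0 0 0 0;0 0 0 0 0 0 0;0 0 0 0 0 0 0"

```text
time_s: 49.02
eef_pos: [641.7, -219.6, 97.1]
ee_rot: [0.009, -0.001, 1.0, -0.002]
force: [33.4, -2.2, -13.3]
grip_width: -0.003
grip_force: 16.5
```

>>> drive_tool:
  commands: ".15 0 0 0 0 0 0;.15 0 0 0 0 0 0;0 0 .4 0 0 0 0;0 0 .4 0 0 0 0;0 0 .4 0 0 0 0;0 0 .3 0 0 0 0;0 0 0 0 0 0 0;0 0 0 0 0 0 0;0 0 0 0 0 0 0;0 0 0 0 0 0 0"

```text
time_s: 49.85
eef_pos: [665.9, -219.3, 244.4]
ee_rot: [-0.001, -0.0, 1.0, 0.001]
force: [0.1, 0.5, -0.1]
grip_width: 0.001
grip_force: 0.0
```

Run:
```python
from h import *
p,s=shot('wrist'); print(s['eef_pos'],s['force'])
im=rect(p,s,92,580,720,-275,-170,4); m=(im.max(2)<50).astype(np.uint8)*255
for c in cv2.findContours(m,0,1)[0]:
    (u,v),r=cv2.minEnclosingCircle(c)
    if r>30: print('dark',720-v/4,-170-u/4,r/4,cv2.contourArea(c)/(np.pi*r*r))
```

```text
[ 665.91786273 -219.33706802  244.39231019] [ 0.14378238  0.47548138 -0.06455377]
dark 619.4517822265625 -220.73400115966797 11.895242691040039 0.5519933245958462
```

The lever is hard on its stop with the ball at (619,-221), the cover is seated and the arm is clear. Handing in.

```bash
python3 -c "
from rig import *
print(finish_job())"
```

```text
the job is handed in; nothing more can be done
None
```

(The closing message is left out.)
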